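Next portion tin from the sloped rack

TASK

Take the lowest of the three small bean tins, the one against the stop of the sloped wooden rack, out by lifting it so that the others roll down and the next one comes to the stop. Lay that tin lengthwise in the V groove of the small dark wooden rest, about centred, without dropping it, and let go. Leave the other two tins in the rack, and the loose cup and the red canister standing where they are.

Things in the scene. Friction and masses are not known exactly. Their poses are not given: they have to be found in the camera images.
- tin_1_center (a point): Centre of the portion tin that lies lowest in the rack, against the stop: a plain aluminium cylinder 38 mm in diameter and 56 mm long, about 40 to 85 g, closed, flat ends, lying on its side; its own y axis is the cylinder's axis (level). It can be gripped from above across its two flat ends (56 mm), which stand 10 mm clear of the narrow track on either side; at the stop the rack has no side walls and the space beside the ends is free down to the tray.
- tin_2_center (a point): Centre of the middle tin, same size and look as the first, touching it just up the slope. It rolls to the stop by itself when the first is lifted away.
- tin_3_center (a point): Centre of the top tin of the three, same size and look, just above the middle one.
- rack_stop (a point): Point in the fixed wooden rack where the centre of a tin lies when it rests against the stop, 48 mm above the tray floor. x axis: level, pointing to the uphill end of the rack; y axis: across the track, parallel to the axes of the tins; z up. The track rises 10 degrees towards +x, is 36 mm wide from the stop to 28 mm uphill and then has side walls 22 mm high (67 mm over all) to 150 mm uphill. The stop is a 36 mm wide board at the low end, 22 mm high.
- rest_seat (a point): Point in the fixed dark wooden rest where the centre of a tin lies when it is seated in the middle of the V groove, 38 mm above the tray floor and 22 mm above the bottom of the groove. The groove runs along the y axis (36 mm long, so that the tin overhangs 10 mm at both ends), its sides slope 30 degrees, the rest measures 64 mm along x and its edges are 33 mm above the tray. z up; either way round will do.
- cup: Loose small blue glazed cup, bystander: 60 mm across the rim, 45 mm high, origin at the centre of its underside, z up. Two similar cups stand on the fixed round aluminium plate nearer the robot.
- canister: Loose red plastic canister with a black twist cap, bystander: 58 mm in diameter, 88 mm high, origin at the centre of its underside, z up.
Mind the look-alikes: they are no part of the job. What is shaped like the part that bears rest_seat but turquoise is not meant. Leave any yellow look-alike of the part that bears tin_2_center alone.

How it is judged (in metres and radians):
On the way:
1. the lowest tin is lifted at least 30 mm above its place at the stop, and the middle tin has rolled to the stop (z of tin_1_center in the frame of rack_stop above 0.03 m and distance between tin_2_center and rack_stop below 0.01 m), for 0.1 s.
At the end, for the whole second after the job is handed in: The first tin lies in the V groove, its centre within 15 mm of the seat level-wise and 7 mm in height, its axis within 10 degrees of the groove; the middle tin lies at the stop (within 10 mm) and the top tin right behind it (centres under 48 mm apart) on the track; all three at rest (under 20 mm/s) (horizontal distance between tin_1_center and rest_seat below 0.015 m and z of tin_1_center in the frame of rest_seat between -0.007 and 0.007 m and angle between the y axis of tin_1_center and the y axis of rest_seat, either way round below 0.175 rad and distance between tin_2_center and rack_stop below 0.01 m and distance between tin_3_center and tin_2_center below 0.048 m and x of tin_3_center in the frame of rack_stop above 0.028 m and z of tin_3_center in the frame of rack_stop below 0.02 m and linear speed of each of tin_1, tin_2, tin_3 below 0.02 m/s); the robot touches nothing.
It fails at once if the first tin is dropped (falls free faster than 0.6 m/s, a fall of about 18 mm) (linear speed of tin_1 above 0.6 m/s and contact force between tin_1 and the fingers below 0.05 N).
It fails at once if the middle or top tin is lifted out of the track (z of tin_2_center in the frame of rack_stop above 0.03 m or z of tin_3_center in the frame of rack_stop above 0.04 m).
It fails at once if the loose cup or the canister is moved more than 20 mm or tipped (distance of any of cup, canister from where it was at the start of the episode above 0.02 m or angle between any of cup, canister's own z axis and vertical above 0.3 rad).
It also fails if it takes over 38 s, if anything falls off the work surface, if the arm or the gripper's body presses on something with over 40 N, if the wrist force passes 120 N, or if a joint passes its speed limit or range.

ROBOT

A 6-joint arm with a two-finger parallel gripper is mounted at the origin on the work surface. World frame = base frame: x ahead of the robot, y to its left, z up, the work surface at z = 0. Lengths are in m, angles in degrees, forces in N, time in s.
With the tool pointing down it reaches from about 0.275 to 0.725 m from the base axis. Payload 15.9 kg.
Tool frame: the origin (TCP) lies at the very end of the fingers, on their centre line; the grasp point (between the pads) lies 19 mm behind it; z points along the fingers, y is the line along which they close (so a half turn about z gives the same grasp; the last joint's range is limited). The gripper opens to 85 mm and grips with 20 to 120 N. Pads are 22 mm wide; open, the fingers measure 114 mm over their backs; the gripper's body (76 mm by 85 mm) begins 54 mm behind the grasp point. The pads swing forward as they close: fully open they stand 13 mm farther back than shut.
Start: joints at [77.177, 12.198, -1.971, 75.831, 0, 90], TCP at [0.111, 0.488, 0.231] pointing down, gripper open.
Joint ranges: [-170.91, 170.91], [-42.67, 98.43], [-65.05, 77.54], [-120.47, 116.71], [-90, 82.35], [-180, 180]. Speed limits (degrees/s): [108.29, 108.29, 136.94, 147.25, 180, 180].

INTERFACE

Orientations are given as [roll, pitch, yaw] about the fixed x, y, z axes, in that order (R = Rz(yaw) Ry(pitch) Rx(roll)).
In Python, from cell import bot gives the robot as it stands.
- The arm moves only by the tool carry_out, never from a script. Its argument "deltas" is a list of rows, each a list of 7 numbers: the shift along the tool's x, y, z in units of 30 mm (1.0 is 30 mm), then the turn, a rotation vector about the tool's x, y, z in units of 10 degrees (1.0 is 10 degrees), then the gripper command: -1 is shut, 1 is fully open, values between are in proportion. In form: [[x, y, z, ax, ay, az, gripper], ...]. A call has 1 to 20 rows; each row is the pose to reach, as a shift and turn from the pose commanded when the call began, along the tool's axes at that moment; what a row does not reach only later rows make up. A row lasts 1/8 s, in which the tool goes at most 62.5 mm and 10.7 degrees, less where a joint would pass 70% of its speed; a pose out of reach is approached as far as the arm can. A call with a gripper value outside its range is refused whole. The fingers move at their own pace and stop on an object; "newtons" is the grip in N (left out, the last holds). Time passes only in rows, so rows that repeat a pose let the fingers close. It gives the time, the measured TCP pose, the force, the opening and the grip force at its end, in the units of the state.
- bot.get_obs(): the state, without advancing time (a new reading comes with each control period).
- bot.camera(name): name is "scene" or "top" or "wrist"; returns the picture (420x560x3 uint8, red, green, blue); there is no depth.
- bot.calibration(name): a dict with "mtx" (3x3 intrinsics, pixels), "dist_coeffs" ([k1, k2, p1, p2, k3] as OpenCV has them; the pictures are not rectified), "camera_from_world" (4x4, takes a point from world to camera coordinates); the wrist camera has in their place "tool_from_camera" (4x4, takes a point from camera to tool coordinates, whose origin is the TCP and whose axes are the flange's). Camera axes: x right, y up, looking along -z (the intrinsics and any distortion apply to the point x, -y, -z); pixel columns grow to the right and rows downward; lengths in m; the calibration is good to about 2 mm. A picture is of the moment at which its call begins: read the wrist's pose just before it. calibration takes no time and is no camera call.
- bot.sign_off(): hands the job in; it is judged then, once.
The state is a dict: "t": time; "q": joint angles; "qd": joint speeds; "joint_torque": joint torques, N m; "eef_pos": TCP position; "ee_rot": TCP orientation; "contact_force": force on the tool from outside, world axes, zero at the start; "wrist_torque": the same for the moment, N m; "grip_width": opening from 0.0 (shut) to 1.0 (fully open); "gripper_force": force on a finger pad.
Only numpy, scipy, OpenCV 4.12 (cv2) and the standard library are available. Lean on these libraries where they do the work, as an engineer would, in place of code of your own. Each camera call takes 0.05 s, during which the arm holds its last target. There are 200 camera calls.

## Working session

There is one attempt and no reset: what is moved stays moved. The work goes in short steps, Python scripts to look and compute and a tool call to move; the robot and the scene stay as the last step left them, time stands still between calls to the robot, and variables do not carry over. Pictures are saved under pics/ and viewed, at most 10 in all, crops included, and the job is handed in when it is done.

Besides the shell and the picture viewer there is one more tool, called after ">>>" by a JSON object that holds its "method" and its "body", one argument or row to a line. carry_out: Moves the arm, as the interface text tells. Its arguments: {"type":"object","properties":{"deltas":{"type":"array","items":{"type":"array","items":{"type":"number"}}},"newtons":{"type":"number"}},"required":["deltas"]}

```bash
mkdir -p pics; ls; python3 - <<'E'
from cell import bot
import cv2,numpy as np
for n in("scene","top"):
    cv2.imwrite(f"pics/{n}.png",bot.camera(n)[:,:,::-1])
    c=bot.calibration(n);print(n,np.round(c["mtx"],1).tolist(),c["dist_coeffs"],np.round(c["camera_from_world"],3).tolist())
o=bot.get_obs();print({k:o[k] for k in("t","q","eef_pos","ee_rot","grip_width","contact_force")})
E
```

```text
pics
scene [[389.5, 0.0, 279.9], [0.0, 389.5, 204.4], [0.0, 0.0, 1.0]] [-0.05460845  0.          0.          0.          0.        ] [[0.248, 0.969, -0.007, -0.171], [-0.778, 0.203, 0.595, 0.346], [0.578, -0.142, 0.804, -1.312], [0.0, 0.0, 0.0, 1.0]]
top [[453.1, 0.0, 276.0], [0.0, 453.1, 204.2], [0.0, 0.0, 1.0]] [-0.13965753  0.          0.          0.          0.        ] [[-0.001, -1.0, -0.028, 0.078], [0.997, -0.003, 0.073, -0.486], [-0.073, -0.028, 0.997, -1.139], [0.0, 0.0, 0.0, 1.0]]
{'t': 0.1, 'q': array([ 7.71781360e+01,  1.22199106e+01, -2.00216798e+00,  7.58335626e+01,
        5.06124296e-04,  9.00014059e+01]), 'eef_pos': array([0.11088983, 0.48723533, 0.2309009 ]), 'ee_rot': array([-1.79944359e+02, -5.04758719e-04,  1.67176730e+02]), 'grip_width': 1.001398401634288, 'contact_force': array([-0.58863941,  0.56368492,  0.56197466])}
```

View pics/scene.png

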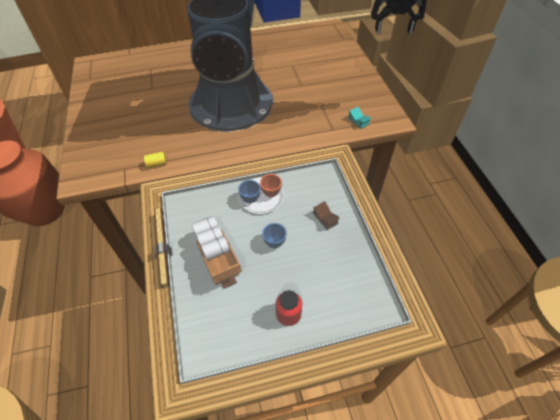

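View pics/top.png

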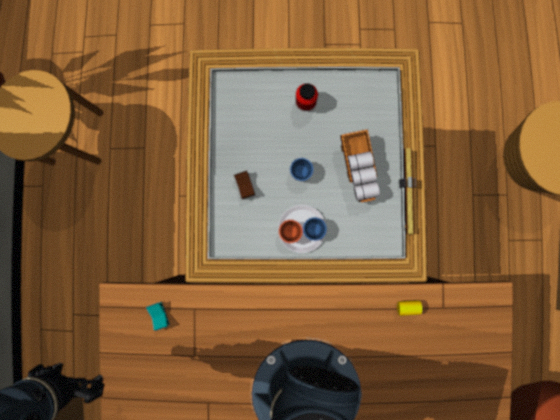

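The top view shows candidates for the lowest tin at (367,191), (364,175) and (361,160), with a yellow look-alike at (410,308). For the rest, the dark block is at (245,185) and the turquoise look-alike at (158,316). The empty, walled part of the rack is at (357,140), so the low end is the one nearer the robot, which makes (367,191) the lowest tin. I'll check this in one close crop.

```bash
python3 - <<'E'
import cv2,numpy as np
t=cv2.imread("pics/top.png");s=cv2.imread("pics/scene.png")
f=lambda im,x,y,w,h,k:cv2.resize(im[y:y+h,x:x+w],None,fx=k,fy=k,interpolation=cv2.INTER_CUBIC)
a=np.hstack([f(t,335,125,50,80,7),f(s,185,210,64,80,7)[:, :448]])[:, :798]
b=np.zeros((600,800,3),np.uint8)
b[:560,:350]=f(t,335,125,50,80,7); b[:400,350:750]=f(s,190,212,57,80,5)[:400,:285].shape and cv2.resize(s[212:292,185:265],(400,400),interpolation=cv2.INTER_CUBIC)
b[400:600,350:550]=cv2.resize(t[165:205,225:265],(200,200),interpolation=cv2.INTER_CUBIC)
b[400:600,550:750]=cv2.resize(s[195:235,305:345],(200,200),interpolation=cv2.INTER_CUBIC)
cv2.imwrite("pics/crop.png",b)
E
```

```text
(no output)
```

View pics/crop.png

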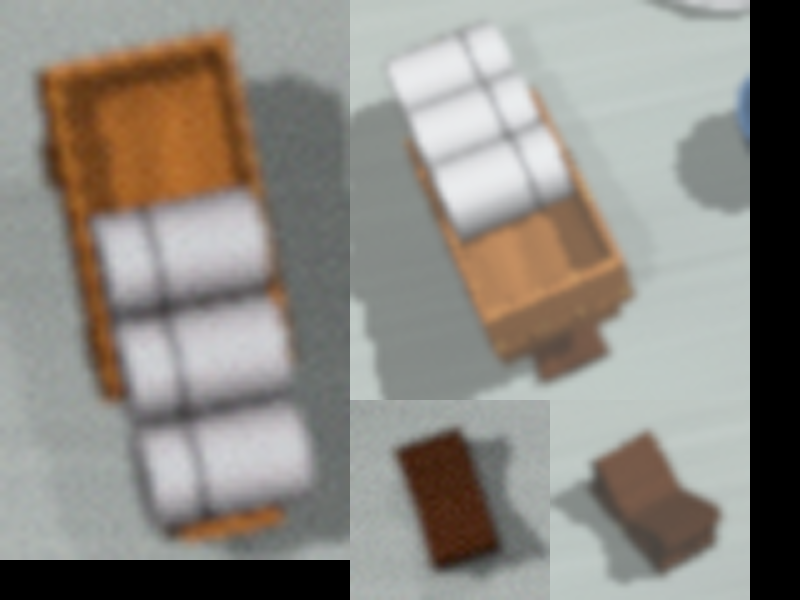

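The crop confirms it: the stop board is at about top (368.5,199.5), and the tin touching it at about top (367.6,191.4) and scene (205.4,224.6) is tin 1. The rest is the dark brown V block with its long side 64 mm. I'll triangulate next.

```bash
cat >h.py <<'E'
import cv2,numpy as np
from cell import bot
from scipy.spatial.transform import Rotation as R
def wcal(o):
    c=bot.calibration("wrist");T=np.eye(4);T[:3,:3]=R.from_euler("xyz",o["ee_rot"],degrees=True).as_matrix();T[:3,3]=o["eef_pos"]
    return c,T@c["tool_from_camera"]
def ray(n,px,o=None):
    if n=="wrist": c,W=wcal(o)
    else: c=bot.calibration(n);W=np.linalg.inv(c["camera_from_world"])
    u=cv2.undistortPoints(np.array(px,float).reshape(-1,1,2),c["mtx"],c["dist_coeffs"])[:,0]
    d=np.c_[u[:,0],-u[:,1],-np.ones(len(u))]@W[:3,:3].T
    return W[:3,3],d
def plane(n,px,z,o=None):
    p,d=ray(n,px,o);return p+d*((z-p[2])/d[:,2])[:,None]
def tri(a,pa,b,pb):
    p,d=ray(a,pa);q,e=ray(b,pb);r=[]
    for x,y in zip(d,e):
        s=np.linalg.lstsq(np.c_[x,-y],q-p,rcond=None)[0];r.append(np.r_[(p+x*s[0]+q+y*s[1])/2,np.linalg.norm(p+x*s[0]-q-y*s[1])])
    return np.array(r)
E
python3 - <<'E'
from h import *
np.set_printoptions(precision=4,suppress=True)
# tin centres, rest centre, tray inner corners(near-left, far-left, far-right)
T=[(367.6,191.4),(364,175.5),(361,160.5),(244.4,185),(211,257),(211,70),(401,69)]
S=[(205.4,224.6),(211,235.5),(216,247.5),(325.5,215.5),(338,162),(407,318),(181,375)]
print(tri("top",T,"scene",S))
# rest corners in top image
q=[(225+(x-350)/5,165+(y-400)/5) for x,y in((398,450),(462,430),(497,548),(437,570))]
for z in(.03,.045):
    P=plane("top",q,z);print(P,[np.linalg.norm(P[i]-P[(i+1)%4]) for i in range(4)])
c=bot.calibration("wrist");print(c)
E
```

```text
[[ 0.5146 -0.1469  0.0583  0.0085]
 [ 0.5534 -0.1377  0.0647  0.0082]
 [ 0.5904 -0.1309  0.0671  0.0077]
 [ 0.5365  0.1597  0.0165  0.0032]
 [ 0.3528  0.2539  0.0014  0.016 ]
 [ 0.8447  0.2486  0.0197  0.0019]
 [ 0.8415 -0.2483  0.0289  0.0101]]
[[0.5604 0.1821 0.03  ]
 [0.5704 0.1493 0.03  ]
 [0.5098 0.1312 0.03  ]
 [0.4987 0.1618 0.03  ]] [np.float64(0.03428381544329624), np.float64(0.0632446980016187), np.float64(0.03249333106414246), np.float64(0.06487688840805061)]
[[0.5583 0.1803 0.045 ]
 [0.5682 0.1479 0.045 ]
 [0.5084 0.1301 0.045 ]
 [0.4975 0.1602 0.045 ]] [np.float64(0.033834095530916465), np.float64(0.0624150820538017), np.float64(0.032067097933140436), np.float64(0.06402586210910793)]
{'mtx': array([[290.7056,   0.    , 275.5148],
       [  0.    , 290.7056, 208.0652],
       [  0.    ,   0.    ,   1.    ]]), 'dist_coeffs': array([0.0142, 0.    , 0.    , 0.    , 0.    ]), 'tool_from_camera': array([[ 0.001 ,  0.9574,  0.2888,  0.0737],
       [ 1.    , -0.0012,  0.0004,  0.0008],
       [ 0.0007,  0.2888, -0.9574, -0.1422],
       [ 0.    ,  0.    ,  0.    ,  1.    ]])}
```

>>> {"method": "carry_out", "body": {
  "deltas": [
    [-1.3,-0.6,0,0,0,-0.3,1],
    [-2.6,-1.2,0,0,0,-0.6,1],
    [-4.2,-2.0,0,0,0,-0.9,1],
    [-5.8,-2.7,0,0,0,-1.2,1],
    [-7.4,-3.5,0,0,0,-1.5,1],
    [-9.0,-4.2,0,0,0,-1.8,1],
    [-10.6,-5.0,0,0,0,-2.1,1],
    [-12.2,-5.7,0,0,0,-2.4,1],
    [-13.8,-6.5,0,0,0,-2.7,1],
    [-15.2,-7.1,0,0,0,-2.9,1],
    [-16.2,-7.6,0,0,0,-3.0,1],
    [-16.2,-7.6,0,0,0,-3.0,1],
    [-16.2,-7.6,0,0,0,-3.0,1]
  ]
}}

```text
t: 1.72
eef_pos: [0.5338, 0.1575, 0.231]
ee_rot: [180.0, -0.0, -162.8]
contact_force: [-0.1, 0.1, 0.0]
grip_width: 1.001
gripper_force: 0.0
```

```bash
python3 - <<'E'
from h import *
import pickle
o=bot.get_obs();im=bot.camera("wrist");pickle.dump((o,im),open("w1.pkl","wb"))
print(o["t"],o["eef_pos"],o["ee_rot"],o["q"],np.abs(o["qd"]).max())
hsv=cv2.cvtColor(im,cv2.COLOR_RGB2HSV)
cv2.imwrite("pics/w1.png",im[:,:,::-1])
E
```

```text
1.725 [0.53384106 0.15747551 0.23101284] [ 1.79990793e+02 -4.34448993e-02 -1.62841369e+02] [ 1.64304018e+01  1.90589631e+01  7.10414719e+00  7.80887425e+01
  8.65369890e-03 -7.28228952e-01] 0.9051717021730664
```

View pics/w1.png

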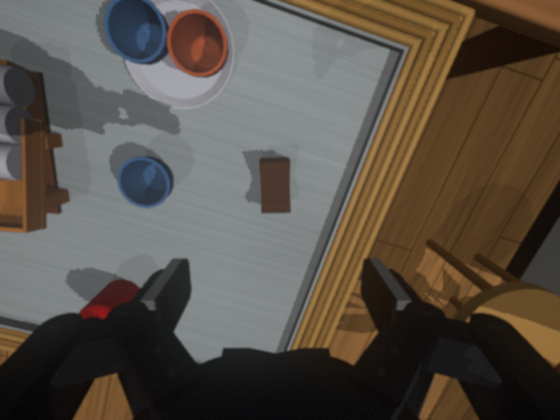

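The wrist view shows the dark rest at (275,185), upright and so aligned with the tool, with the blue cup at (145,182) and the rack at the left edge. I'll measure the rest by mask and go to the rack.

```bash
cat >>h.py <<'E'
def quad(m):
    c=max(cv2.findContours(m.astype(np.uint8),cv2.RETR_EXTERNAL,cv2.CHAIN_APPROX_NONE)[0],key=cv2.contourArea)
    return cv2.minAreaRect(c),cv2.boxPoints(cv2.minAreaRect(c)),cv2.contourArea(c)
E
python3 - <<'E'
from h import *
import pickle
np.set_printoptions(precision=4,suppress=True)
o,im=pickle.load(open("w1.pkl","rb"));t=cv2.imread("pics/top.png")[:,:,::-1].copy()
def brown(im,box):
    x,y,w,h=box;h_=cv2.cvtColor(cv2.resize(im[y:y+h,x:x+w],None,fx=4,fy=4,interpolation=cv2.INTER_CUBIC),cv2.COLOR_RGB2HSV)
    m=((h_[...,0]<15)|(h_[...,0]>170))&(h_[...,1]>70)
    r,b,a=quad(m);f=lambda p:(np.array(p)+.5)/4-.5+[x,y]
    return f(r[0]),(r[1],r[2]),f(b)
rw=brown(im,(235,135,80,95));rt=brown(t,(225,160,40,50))
print(rw,rt)
for z in(.02,.03,.04,.05):
    print(z,plane("wrist",[rw[0]],z,o),plane("top",[rt[0]],z))
    P=plane("wrist",rw[2],z,o);Q=plane("top",rt[2],z);print(P[:,:2].tolist());print([round(float(np.linalg.norm(X[i]-X[i-1])),4) for X in(P,Q) for i in range(4)])
E
```

```text
(array([274.3603, 186.0103]), ((202.1719512939453, 116.06888580322266), 89.380615234375), array([[259.5793, 160.8971],
       [288.5948, 160.5834],
       [289.1412, 211.1235],
       [260.1257, 211.4371]])) (array([244.298 , 184.4347]), ((101.01837158203125, 54.925941467285156), 71.980224609375), array([[233.8629, 174.5506],
       [246.9208, 170.3029],
       [254.7332, 194.3187],
       [241.6752, 198.5665]]))
0.02 [[0.5383 0.1581 0.02  ]] [[0.5371 0.1581 0.02  ]]
[[0.5139661939137162, 0.13183792075064057], [0.5032181009165501, 0.16524347309038376], [0.5639113968518221, 0.18565326233118254], [0.5752470793249346, 0.15049022128217773]]
[0.0641, 0.0351, 0.064, 0.0369, 0.0655, 0.0354, 0.0655, 0.0352]
0.03 [[0.5362 0.1574 0.03  ]] [[0.536  0.1571 0.03  ]]
[[0.5125439667241296, 0.1319696049401152], [0.5021000994876512, 0.16442961004888149], [0.5610754661000729, 0.1842616983283194], [0.5720902910383457, 0.1500939503898272]]
[0.0622, 0.0341, 0.0622, 0.0359, 0.0649, 0.0351, 0.0649, 0.0349]
0.04 [[0.5341 0.1568 0.04  ]] [[0.5348 0.1561 0.04  ]]
[[0.511121739534543, 0.1321012891295898], [0.5009820980587524, 0.1636157470073792], [0.5582395353483236, 0.1828701343254563], [0.5689335027517569, 0.14969767949747664]]
[0.0604, 0.0331, 0.0604, 0.0349, 0.0644, 0.0348, 0.0643, 0.0346]
0.05 [[0.532  0.1562 0.05  ]] [[0.5336 0.1551 0.05  ]]
[[0.5096995123449564, 0.13223297331906442], [0.4998640966298535, 0.16280188396587691], [0.5554036045965743, 0.18147857032259318], [0.5657767144651681, 0.14930140860512608]]
[0.0586, 0.0321, 0.0586, 0.0338, 0.0638, 0.0345, 0.0638, 0.0343]
```

>>> {"method": "carry_out", "body": {
  "deltas": [
    [0.5,1.2,0,0,0,0.1,1],
    [1.0,2.6,0,0,0,0.2,1],
    [1.3,4.2,0,0,0,0.3,1],
    [1.6,5.8,0,0,0,0.4,1],
    [1.9,7.4,0,0,0,0.5,1],
    [2.3,8.8,0,0,0,0.5,1],
    [3.2,9.6,0,0,0,0.5,1],
    [3.5,9.7,0,0,0,0.5,1],
    [3.5,9.7,0,0,0,0.5,1],
    [3.5,9.7,0,0,0,0.5,1]
  ]
}}

```text
t: 3.02
eef_pos: [0.3485, 0.404, 0.2314]
ee_rot: [180.0, 0.0, -167.9]
contact_force: [0.1, -0.1, -0.1]
grip_width: 1.0
gripper_force: 0.0
```

```bash
python3 - <<'E'
from h import *
import pickle
o=bot.get_obs();im=bot.camera("wrist");pickle.dump((o,im),open("w2.pkl","wb"))
print(o["t"],o["eef_pos"],o["ee_rot"],o["q"])
cv2.imwrite("pics/w2.png",im[:,:,::-1])
E
```

```text
3.025 [0.34852527 0.4039797  0.23144522] [ 1.79998499e+02  2.03512900e-02 -1.67858340e+02] [ 4.92212354e+01  1.61919654e+01  3.23963720e+00  7.70305305e+01
 -1.10726918e-02  3.70795734e+01]
```

View pics/w2.png

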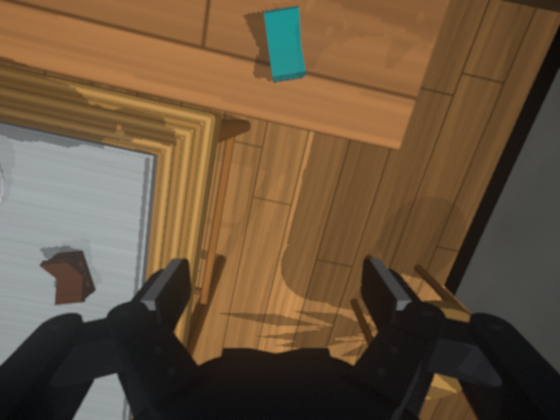

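That view shows the turquoise look-alike at (285,45): I had the sign of tool y wrong, and nothing was touched. I'll correct it.

>>> {"method": "carry_out", "body": {
  "deltas": [
    [-0.1,-1.2,0,0,0,0,1],
    [-0.2,-2.8,0,0,0,0,1],
    [-0.4,-4.5,0,0,0,0,1],
    [-0.5,-6.2,0,0,0,0,1],
    [-0.7,-8.0,0,0,0,0,1],
    [-0.8,-9.8,0,0,0,0,1],
    [-1.0,-11.6,0,0,0,0,1],
    [-1.1,-13.4,0,0,0,0,1],
    [-1.3,-15.2,0,0,0,0,1],
    [-1.4,-17.0,0,0,0,0,1],
    [-1.5,-18.4,0,0,0,0,1],
    [-1.6,-19.1,0,0,0,0,1],
    [-1.6,-19.1,0,0,0,0,1],
    [-1.6,-19.1,0,0,0,0,1]
  ]
}}

```text
t: 4.82
eef_pos: [0.5156, -0.1449, 0.2313]
ee_rot: [180.0, -0.0, -167.8]
contact_force: [0.7, 0.7, -0.7]
grip_width: 1.002
gripper_force: 0.0
```

```bash
python3 - <<'E'
from h import *
import pickle
o=bot.get_obs();im=bot.camera("wrist");pickle.dump((o,im),open("w3.pkl","wb"))
print(o["t"],o["eef_pos"],o["ee_rot"],o["q"])
cv2.imwrite("pics/w3.png",cv2.resize(im[80:320,120:440,::-1],None,fx=2.5,fy=2.5,interpolation=cv2.INTER_CUBIC))
E
```

```text
4.825 [ 0.51561051 -0.14490138  0.23130669] [ 1.79979014e+02 -6.02953479e-03 -1.67804144e+02] [-1.57061559e+01  1.64703712e+01  3.59371273e+00  7.71384910e+01
  1.57251726e-02 -2.79020124e+01]
```

View pics/w3.png

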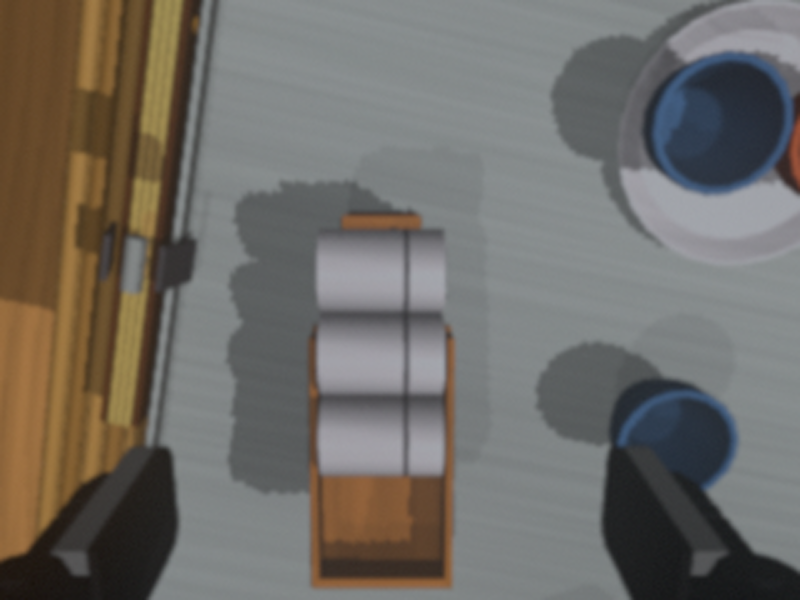

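The wrist view shows tin 1 at crop (380,272), i.e. image x 246–298 and y 172–205, with its axis level in the picture. The stop board is above it at (380,221), tins 2 and 3 are below, and the cup is at (678,440). The yaw already matches.

```bash
python3 - <<'E'
from h import *
import pickle
np.set_printoptions(precision=4,suppress=True)
o,im=pickle.load(open("w3.pkl","rb"))
f=lambda x,y:((x+.5)/2.5-.5+120,(y+.5)/2.5-.5+80)
E=[f(316,270),f(445,270),f(317,355),f(445,355),f(318,435),f(445,435)]
for z in(.055,.065,.075):
    P=plane("wrist",E,z,o);print(z,P[:,:2].tolist(),np.linalg.norm(P[0]-P[1]))
# stop board corners / rack far corners (top edge of far wall)
for z in (.02,.03,.04): print("stopmid",z,plane("wrist",[f(381,216)],z,o))
# wrist vs top triangulation of tin centres via junction lines: gap 1-2 and 2-3 (contact, at centre height) , axis middle
p,d=ray("wrist",[f(381,313),f(381,395)],o)
G=[(335+x/7,125+y/7) for x,y in((214,412),(193,306))];q,e=ray("top",G)
for i in range(2):
    s=np.linalg.lstsq(np.c_[d[i],-e[i]],q-p,rcond=None)[0];A=p+d[i]*s[0];B=q+e[i]*s[1];print("gap",A,B)
# grey-tin mask end rows: gradient columns for exact tilt
g=cv2.cvtColor(im,cv2.COLOR_RGB2GRAY).astype(float)
def cross(r):
    row=g[r];l=240+np.argmax(np.diff(row[240:256]));rr=288+np.argmin(np.diff(row[288:306]));return int(l),int(rr)
print([cross(r) for r in(176,182,188,194,200,210,216,222,228,234)])
E
```

```text
0.055 [[0.5212850820598064, -0.17665963796091638], [0.5090113765609414, -0.12015738848865032], [0.5608774988788606, -0.16879200394322605], [0.5482656149968508, -0.1107211427842279], [0.6007899663218677, -0.1608193213198505], [0.5878475752596981, -0.10121582918075073]] 0.05781996231492251
0.065 [[0.5188521409557466, -0.17612925862709244], [0.5069637476771417, -0.12140080169008463], [0.5572016208287073, -0.16850861566942307], [0.5449856657051877, -0.1122607909559103], [0.5958611038777233, -0.16078622192932937], [0.5833250172878338, -0.10305388059252735]] 0.0560048024141921
0.075 [[0.5164191998516868, -0.17559887929326848], [0.504916118793342, -0.12264421489151893], [0.553525742778554, -0.16822522739562007], [0.5417057164135245, -0.11380043912759269], [0.5909322414335788, -0.16075312253880822], [0.5788024593159695, -0.10489193200430397]] 0.05418964251346167
stopmid 0.02 [[ 0.4966 -0.1525  0.02  ]]
stopmid 0.03 [[ 0.4952 -0.1527  0.03  ]]
stopmid 0.04 [[ 0.4937 -0.1529  0.04  ]]
gap [ 0.5313 -0.1446  0.0668] [ 0.5319 -0.145   0.0669]
gap [ 0.568  -0.1367  0.0699] [ 0.569  -0.1377  0.0703]
[(246, 289), (246, 297), (245, 297), (246, 297), (246, 297), (246, 297), (246, 297), (246, 297), (246, 297), (247, 297)]
```

Tin 1 is at about (0.513, -0.149, 0.060). The two cameras agree within 1 mm, the apparent length is 56 mm, and the tray floor comes out near 0.012. The rest is at about (0.534, 0.156) with yaw 17.8°, so its seat is near z 0.050. Next I descend to TCP z of about 0.039.

>>> {"method": "carry_out", "body": {
  "deltas": [
    [0.1,-0.1,0.6,0,0,0,1],
    [0.1,-0.1,1.6,0,0,0,1],
    [0.1,-0.1,2.8,0,0,0,1],
    [0.1,-0.1,3.8,0,0,0,1],
    [0.1,-0.1,4.6,0,0,0,1],
    [0.1,-0.1,5.2,0,0,0,1],
    [0.1,-0.1,5.7,0,0,0,1],
    [0.1,-0.1,6.1,0,0,0,1],
    [0.1,-0.1,6.4,0,0,0,1],
    [0.1,-0.1,6.4,0,0,0,1],
    [0.1,-0.1,6.4,0,0,0,1]
  ],
  "newtons": 40
}}

```text
t: 6.25
eef_pos: [0.5138, -0.1493, 0.0397]
ee_rot: [-180.0, 0.0, -167.8]
contact_force: [1.0, -0.1, -0.4]
grip_width: 0.998
gripper_force: 0.0
```

>>> {"method": "carry_out", "body": {
  "deltas": [
    [0,0,0,0,0,0,0.6],
    [0,0,0,0,0,0,0.45],
    [0,0,0,0,0,0,0.3],
    [0,0,0,0,0,0,0.1],
    [0,0,0,0,0,0,0.1],
    [0,0,0,0,0,0,0.1],
    [0,0,0,0,0,0,0.1]
  ],
  "newtons": 40
}}

```text
t: 7.12
eef_pos: [0.5136, -0.1493, 0.0397]
ee_rot: [-180.0, 0.0, -167.8]
contact_force: [-1.3, -0.0, 5.7]
grip_width: 0.647
gripper_force: 41.2
```

Gripped at 55 mm opening with 41 N. I lift gently.

>>> {"method": "carry_out", "body": {
  "deltas": [
    [0,0,-0.1,0,0,0,0.1],
    [0,0,-0.3,0,0,0,0.1],
    [0,0,-0.5,0,0,0,0.1],
    [0,0,-0.8,0,0,0,0.1],
    [0,0,-1.1,0,0,0,0.1],
    [0,0,-1.4,0,0,0,0.1],
    [0,0,-1.8,0,0,0,0.1],
    [0,0,-2.3,0,0,0,0.1],
    [0,0,-2.9,0,0,0,0.1],
    [0,0,-3.4,0,0,0,0.1],
    [0,0,-3.6,0,0,0,0.1],
    [0,0,-3.6,0,0,0,0.1]
  ]
}}

```text
t: 8.62
eef_pos: [0.5136, -0.1492, 0.1475]
ee_rot: [-180.0, 0.0, -167.8]
contact_force: [-0.2, -0.0, -1.5]
grip_width: 0.646
gripper_force: 42.6
```

```bash
python3 - <<'E'
from h import *
a=bot.camera("scene");b=bot.camera("wrist");c=bot.camera("top")
v=np.zeros((600,800,3),np.uint8)
v[:300,:400]=cv2.resize(a[180:300,140:300],(400,300));v[:300,400:]=cv2.resize(b[80:380,80:480],(400,300));v[300:,:400]=cv2.resize(c[110:230,300:460],(400,300))
cv2.imwrite("pics/l.png",v[:,:,::-1])
E
```

```text
(no output)
```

View pics/l.png

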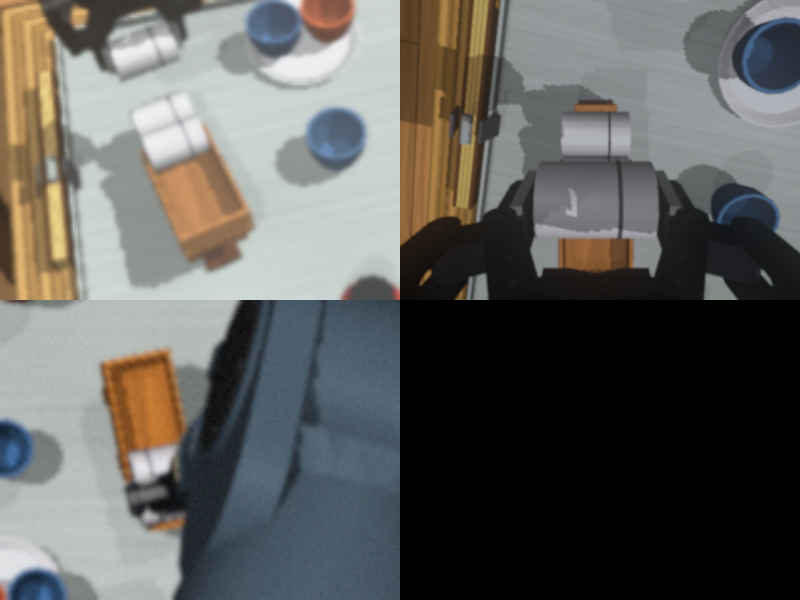

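Tins 2 and 3 rolled down: in the wrist crop the next tin touches the stop board at (597,105). Tin 1 is held squarely between the fingers. I carry it to above the rest.

>>> {"method": "carry_out", "body": {
  "deltas": [
    [-0.2,0.6,0,0,0,0,0.1],
    [-0.5,1.7,0,0,0,-0.1,0.1],
    [-0.9,3.0,0,0,0,-0.2,0.1],
    [-1.3,4.4,0,0,0,-0.3,0.1],
    [-1.7,5.8,0,0,0,-0.4,0.1],
    [-2.1,7.2,0,0,0,-0.5,0.1],
    [-2.4,8.4,0,0,0,-0.5,0.1],
    [-2.7,9.3,0,0,0,-0.56,0.1],
    [-2.8,9.7,0,0,0,-0.56,0.1],
    [-2.8,9.8,0,0,0,-0.56,0.1],
    [-2.8,9.8,0,0,0,-0.56,0.1],
    [-2.8,9.8,0,0,0,-0.56,0.1]
  ]
}}

```text
t: 10.28
eef_pos: [0.5336, 0.1551, 0.1474]
ee_rot: [-180.0, 0.0, -162.3]
contact_force: [0.7, -0.1, -0.7]
grip_width: 0.648
gripper_force: 42.6
```

>>> {"method": "carry_out", "body": {
  "deltas": [
    [0,0,0.4,0,0,0,0.1],
    [0,0,1.0,0,0,0,0.1],
    [0,0,1.8,0,0,0,0.1],
    [0,0,2.5,0,0,0,0.1],
    [0,0,3.0,0,0,0,0.1],
    [0,0,3.3,0,0,0,0.1],
    [0,0,3.3,0,0,0,0.1],
    [0,0,3.3,0,0,0,0.1]
  ]
}}

```text
t: 11.28
eef_pos: [0.534, 0.156, 0.0489]
ee_rot: [-180.0, 0.1, -162.2]
contact_force: [-0.6, 0.6, -1.2]
grip_width: 0.646
gripper_force: 42.6
```

```bash
python3 - <<'E'
from h import *
a=bot.camera("scene");b=bot.camera("wrist")
v=np.zeros((600,800,3),np.uint8)
v[:300,:400]=cv2.resize(a[165:255,270:390],(400,300));v[:300,400:]=cv2.resize(b[80:380,80:480],(400,300));v[300:,:400]=cv2.resize(a[180:300,140:300],(400,300))
v[300:,400:]=cv2.resize(b[160:310,180:380],(400,300))
cv2.imwrite("pics/m.png",v[:,:,::-1])
E
```

```text
(no output)
```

View pics/m.png

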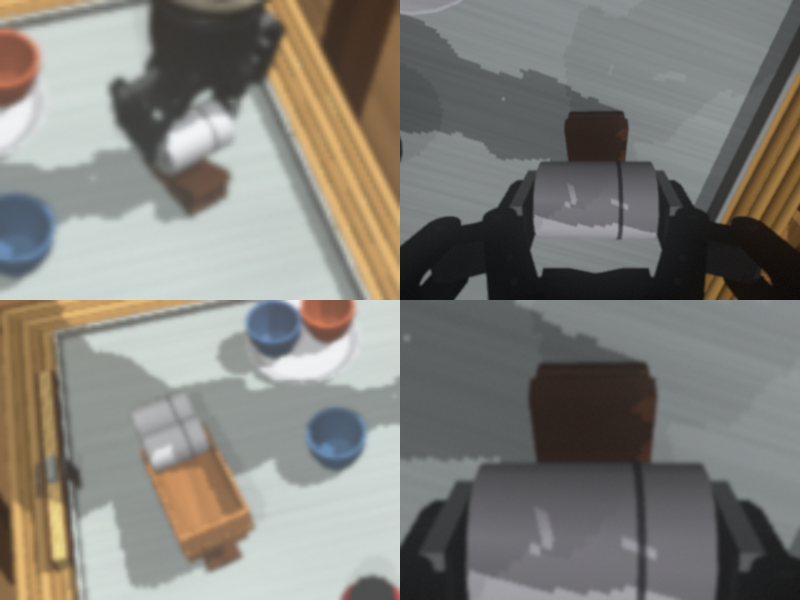

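The tin is centred on the rest across the groove (597 against 596 in the crop) and parallel to it. Tins 2 and 3 lie still at the stop. I lower slowly until contact.

>>> {"method": "carry_out", "body": {
  "deltas": [
    [0,0,0.1,0,0,0,0.1],
    [0,0,0.2,0,0,0,0.1],
    [0,0,0.3,0,0,0,0.1],
    [0,0,0.4,0,0,0,0.1],
    [0,0,0.5,0,0,0,0.1],
    [0,0,0.5,0,0,0,0.1]
  ]
}}

```text
t: 12.12
eef_pos: [0.5334, 0.1559, 0.033]
ee_rot: [180.0, -0.0, -162.2]
contact_force: [-0.2, 0.0, -0.7]
grip_width: 0.652
gripper_force: 42.6
```

>>> {"method": "carry_out", "body": {
  "deltas": [
    [0,0,0.04,0,0,0,0.1],
    [0,0,0.08,0,0,0,0.1],
    [0,0,0.08,0,0,0,0.1]
  ]
}}

```text
t: 12.5
eef_pos: [0.5335, 0.1559, 0.0308]
ee_rot: [-180.0, -0.0, -162.2]
contact_force: [0.1, -0.5, -0.2]
grip_width: 0.655
gripper_force: 42.6
```

>>> {"method": "carry_out", "body": {
  "deltas": [
    [0,0,0.04,0,0,0,0.1],
    [0,0,0.08,0,0,0,0.1],
    [0,0,0.08,0,0,0,0.1]
  ]
}}

```text
t: 12.88
eef_pos: [0.5341, 0.1561, 0.0296]
ee_rot: [-180.0, 0.1, -162.2]
contact_force: [-3.6, 0.1, 15.6]
grip_width: 0.651
gripper_force: 44.7
```

Contact came at TCP z of about 0.030, as predicted. I release gently.

>>> {"method": "carry_out", "body": {
  "deltas": [
    [0.03,0,-0.02,0,0,0,0.1],
    [0.03,0,-0.02,0,0,0,0.35],
    [0.03,0,-0.02,0,0,0,0.5],
    [0.03,0,-0.02,0,0,0,0.7],
    [0.03,0,-0.02,0,0,0,1],
    [0.03,0,-0.02,0,0,0,1],
    [0.03,0,-0.02,0,0,0,1]
  ],
  "newtons": 20
}}

```text
t: 13.75
eef_pos: [0.5327, 0.1556, 0.0291]
ee_rot: [180.0, -0.0, -162.2]
contact_force: [0.5, 1.4, -0.5]
grip_width: 1.002
gripper_force: 0.0
```

>>> {"method": "carry_out", "body": {
  "deltas": [
    [0,0,-0.2,0,0,0,1],
    [0,0,-0.6,0,0,0,1],
    [0,0,-1.2,0,0,0,1],
    [0,0,-2.0,0,0,0,1],
    [0,0,-3.0,0,0,0,1],
    [0,0,-4.2,0,0,0,1],
    [0,0,-5.4,0,0,0,1],
    [0,0,-6.0,0,0,0,1],
    [0,0,-6.0,0,0,0,1],
    [0,0,-6.0,0,0,0,1]
  ]
}}

```text
t: 15.0
eef_pos: [0.5324, 0.1555, 0.2087]
ee_rot: [180.0, -0.0, -162.2]
contact_force: [-0.5, 0.2, -0.4]
grip_width: 1.004
gripper_force: 0.0
```

```bash
python3 - <<'E'
from h import *
a=bot.camera("scene");b=bot.camera("wrist")
v=np.zeros((600,800,3),np.uint8)
v[:300,:400]=cv2.resize(a[165:255,270:390],(400,300));v[:300,400:]=cv2.resize(b[80:380,80:480],(400,300));v[300:,:400]=cv2.resize(a[180:300,140:300],(400,300))
v[300:,400:]=cv2.resize(b[140:230,220:340],(400,300))
cv2.imwrite("pics/n.png",v[:,:,::-1])
o=bot.get_obs();print(o["t"],o["eef_pos"],o["contact_force"])
E
```

```text
15.1 [0.53224761 0.15547637 0.20830644] [ 0.35107476 -0.82385504 -0.81640875]
```

View pics/n.png

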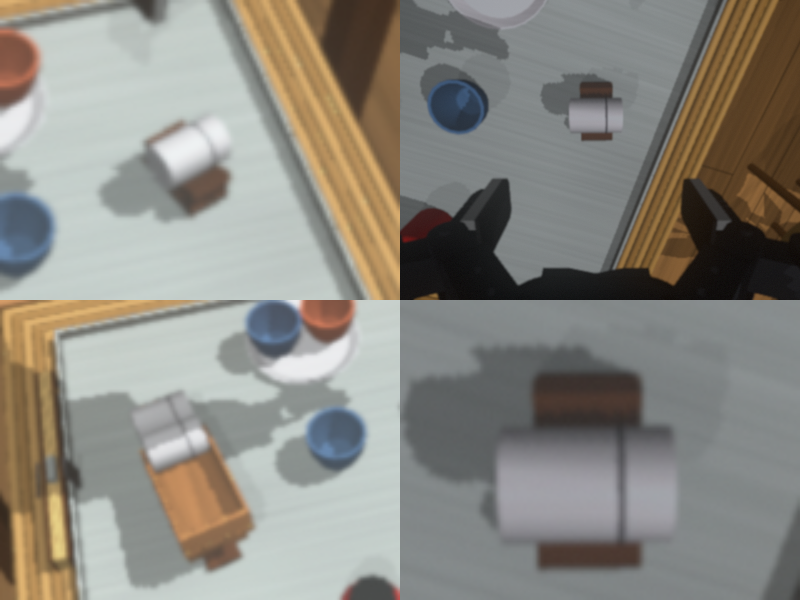

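Tin 1 lies in the groove, with its centre at crop x 587 against 588 for the rest, and parallel to it. Tins 2 and 3 lie at the stop, the cup and canister are unmoved, and the gripper is clear. I hand in.

```bash
python3 -c "
from cell import bot
print(bot.sign_off())"
```

```text
the job is handed in; nothing more can be done
None
```

The job is handed in at about 15 s. Tin 1 lies centred in the V groove of the dark rest, tins 2 and 3 are at the stop, and the cup and canister stand where they were; the sign-off gave no verdict.

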